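# Tidy the lid rests and shut the tea-shelf drawer

## Task

The slim drawer of the black tea shelf stands open. With the fingertips, push both bamboo lid rests along the drawer floor until each stands upright against the drawer's left-hand end wall (left as seen from the robot), then push the drawer fully shut. Do not lift or tip over the rests, do not touch the silver sweets pick, and leave everything on top of the shelf and on the table beside it where it stands.

Things in the scene. Friction and masses are not known exactly. Their poses are not given: they have to be found in the camera images.
- shelf: Black lacquer tea shelf, fixed, 280 mm deep (x), 440 mm wide (y; top board 470 mm), top surface 152 mm up, with a 12 mm lip on both ends and a 13 mm rail at the back. Origin: centre of its underside; x from its front (robot side) to its back, y to the left as seen from the robot. The drawer slides in the tier just below the top, in the front face at x = -0.140; an open tier is below.
- drawer (a joint): Drawer slide, m: 0 = fully shut, its front panel flush with the shelf's front posts; grows as the drawer comes out towards the robot (along the shelf's -x), at most 0.18. It runs with about 2 N of friction, stays where it is left and stops hard at 0.
- drawer_front (a point): Centre of the drawer front's outer face; moves with the drawer; axes as the shelf's. The black front panel is 396 mm wide, 56 mm high (28 mm above and below this point), 12 mm thick; a brass knob at this point, 15 mm across, stands out 21 mm. The space before the panel is free and the shelf's top board does not overhang it.
- drawer_left_end (a point): Point on the inner face of the drawer's left-hand (+y) end wall, at floor height, 50 mm behind the front panel's inner face; moves with the drawer; axes as the shelf's. The inside is one flat space: the right-hand end wall is at y = -0.376 from here. End walls rise 34 mm above the floor, the front panel 50 mm, the shelf's top surface is 68 mm above it.
- rest_a: Bamboo lid rest: upright piece of bamboo tube, 46 mm diameter, 48 mm tall, about 60 g, 11 mm recess in its top. Origin: centre of its underside, on the floor of the drawer's open part. Its twin stands at another distance from the drawer front (centres at least 55 mm apart along the shelf's x), so that both can go straight left to the wall without meeting.
- rest_b: The other bamboo lid rest, identical to rest_a.
- pick: Silver sweets pick lying flat on the drawer floor at the right-hand end, roughly along the shelf's x; 130 mm long, 9 mm wide, 5 mm thick, 35 g. Origin: about mid-length, underside. Not to be touched.
- bowl: Celadon tea bowl on the shelf top, 112 mm across, 66 mm tall, empty. Origin: centre of its underside.
- caddy: Ivory porcelain tea caddy with lid on the shelf top, 66 mm across, 75 mm tall. Origin: centre of its underside.
- kettle: Small hammered iron kettle on the shelf top, 110 mm across, 101 mm tall to the lid knob, 144 mm to the top of the bail handle, its spout to the back. Origin: centre of its underside. Bowl, caddy and kettle may swap places; all stay at least 65 mm back from the shelf's front face.
- whisk: Bamboo tea whisk on a white porcelain holder, on the table to the left of the shelf; 58 mm across, 148 mm tall. Origin: centre of its underside.
- waste_bowl: Copper waste-water bowl, empty, on the table to the right of the shelf; 130 mm across, 75 mm tall. Origin: centre of its underside.
There are look-alikes about, which are no part of the job. Leave any green look-alike of the rest_b alone.

How it is judged:
On the way, in this order (a step that is already met when the one before it is completed fails the run):
1. both lid rests stand upright against the left-hand end wall, the drawer still open (y of rest_a in the frame of drawer_left_end between -0.027 and 0 m and z of each of rest_a, rest_b in the frame of drawer_left_end above -0.006 m and angle between each of rest_a, rest_b's own z axis and vertical below 0.1 rad and y of rest_b in the frame of drawer_left_end between -0.027 and 0 m and value of joint drawer above 0.1 m), for 0.2 s.
2. the drawer is pushed shut (value of joint drawer below 0.004 m), for 0.2 s.
At the end, for the whole second after the job is handed in: The drawer is shut to within 4 mm, and inside it both lid rests stand upright and at rest, each within 4 mm of the left-hand end wall (y of rest_a in the frame of drawer_left_end between -0.027 and 0 m and z of each of rest_a, rest_b in the frame of drawer_left_end above -0.006 m and angle between each of rest_a, rest_b's own z axis and vertical below 0.1 rad and y of rest_b in the frame of drawer_left_end between -0.027 and 0 m and value of joint drawer below 0.004 m and linear speed of each of rest_a, rest_b below 0.01 m/s); the robot touches nothing.
It fails at once if a lid rest is lifted more than 8 mm off the drawer floor (z of any of rest_a, rest_b in the frame of drawer_left_end above 0.008 m).
It fails at once if a lid rest is tipped over (angle between any of rest_a, rest_b's own z axis and vertical above 0.5 rad).
It fails at once if the robot touches the silver pick (contact force between any of the fingers, the arm and pick above 0.3 N).
It fails at once if the bowl, caddy or kettle on the shelf top, or the whisk or waste bowl on the table, is moved more than 15 mm (distance of any of bowl, caddy, kettle, whisk, waste_bowl from where it was at the start of the episode above 0.015 m).
It also fails if it takes over 64 s, if anything falls off the work surface, if the arm or the gripper's body presses on something with over 40 N, if the wrist force passes 120 N, or if a joint passes its speed limit or range.

## Robot

A 6-joint arm with a two-finger parallel gripper is mounted at the origin on the work surface. World frame = base frame: x ahead of the robot, y to its left, z up, the work surface at z = 0. Lengths are in m, angles in rad, forces in N, time in s.
With the tool pointing down it reaches from about 0.275 to 0.75 m from the base axis. Payload 10.2 kg.
Tool frame: the origin (TCP) lies midway between the tips of the shut fingers; the grasp point (between the pads) lies 19 mm behind it (env.hold_point_z is the distance from the TCP to the grasp point, in m); z points along the fingers, y is the line along which they close (so a half turn about z gives the same grasp; the last joint's range is limited). The gripper opens to 85 mm and grips with 20 to 120 N. Pads are 22 mm wide; open, the fingers measure 114 mm over their backs; the gripper's body (76 mm by 85 mm) begins 54 mm behind the grasp point. The pads swing forward as they close: fully open they stand 13 mm farther back than shut.
Start: joints at [-1.395, 0.313, 1.498, -0, 1.331, -0.223], TCP at [0.204, -0.484, 0.231] pointing down, gripper open.
Joint ranges: [-2.94, 2.94], [-0.97, 2.17], [0.19, 2.56], [-1.23, 4.37], [0.02, 3.11], [-2.88, 2.88]. Speed limits (rad/s): [2.39, 2.39, 3.01, 3.14, 3.14, 3.14].

## Interface

Orientations are given as a unit quaternion [x, y, z, w].
In Python, from bench import env, kinematics, monitor, eyes, job gives the robot as it stands. The module is installed in compiled form; this text tells all that it offers. Calls block until the motion is done:
- env.reach(position, orientation): joint-space move of the TCP to a pose.
- env.movel(position, velocity=0.15, frame=None, guard=None): straight line of the TCP; frame=None keeps the orientation; velocity is the mean speed in m/s. With guard (N) it stops when the force on the tool has changed by that much, and returns True; else False.
- env.set_joints(angles): joint-space move.
- env.release() and env.close_gripper(effort=None): open the fingers fully, or close them until they stop; effort is the grip in N (None keeps the last).
- env.hold(seconds).
- kinematics.ik(position, orientation): joint angles nearest the present ones, or None.
- monitor.sense(): the state.
- eyes.grab_frame(name): name is "side" or "top"; returns a dict with "frame" (420x560x3 uint8, red, green, blue), "mtx" (3x3 intrinsics, pixels), "view" (4x4, takes a point from world to camera coordinates). Camera axes: x right, y down, z forward; pixel columns grow to the right and rows downward; lengths in m; the calibration is good to about 2 mm. A picture is of the moment at which its call begins. There is no depth.
A pose or a line that the arm cannot do raises env.MotionError and nothing moves.
- job.hand_in(): hands the job in; it is judged then, once.
The state is a dict: "clock": time; "joints": joint angles; "qvel": joint speeds; "joint_efforts": joint torques, N m; "position": TCP position; "ee_rot": TCP orientation; "contact_force": force on the tool from outside, world axes, zero at the start; "ft_torque": the same for the moment, N m; "finger_gap": opening from 0.0 (shut) to 1.0 (fully open); "gripper_force": force on a finger pad.
Only numpy, scipy, OpenCV 4.12 (cv2) and the standard library are available. Lean on these libraries where they do the work, as an engineer would, in place of code of your own. Each camera call takes 0.05 s, during which the arm holds its last target. There are 200 camera calls.

## Working session

There is one attempt and no reset: what is moved stays moved. The work goes in short steps, each a Python script; the robot and the scene stay as the last script left them, time stands still between calls to the robot, and variables do not carry over. Pictures are saved under pics/ and viewed, at most 10 in all, crops included, and the job is handed in when it is done.

```bash
mkdir -p pics; python3 - <<'E'
from bench import env,kinematics,monitor,eyes,job
import cv2,numpy as np
np.set_printoptions(precision=4,suppress=True)
for n in("side","top"):
    f=eyes.grab_frame(n);cv2.imwrite(f"pics/{n}0.png",cv2.resize(f["frame"][:,:,::-1],None,fx=1.42,fy=1.42,interpolation=cv2.INTER_CUBIC));np.savez(f"{n}.npz",**f);print(f["mtx"],f["view"])
s=monitor.sense();print(s["clock"],s["position"],s["ee_rot"],s["contact_force"])
E
```

```text
[[496.4171   0.     282.8366]
 [  0.     496.4171 219.8633]
 [  0.       0.       1.    ]] [[ 0.9869 -0.1608  0.0113 -0.5874]
 [-0.0863 -0.5862 -0.8056  0.1567]
 [ 0.1361  0.7941 -0.5924  1.4159]
 [ 0.      0.      0.      1.    ]]
[[379.5715   0.     279.5697]
 [  0.     379.5715 210.8193]
 [  0.       0.       1.    ]] [[-0.0119 -0.9998  0.0171 -0.0293]
 [-0.9855  0.0089 -0.1692  0.6299]
 [ 0.169  -0.0189 -0.9854  1.0244]
 [ 0.      0.      0.      1.    ]]
0.1 [ 0.2038 -0.4836  0.2308] [ 0.9802  0.1981  0.     -0.0005] [-0.0789 -0.3226  0.653 ]
```

View pics/top0.png

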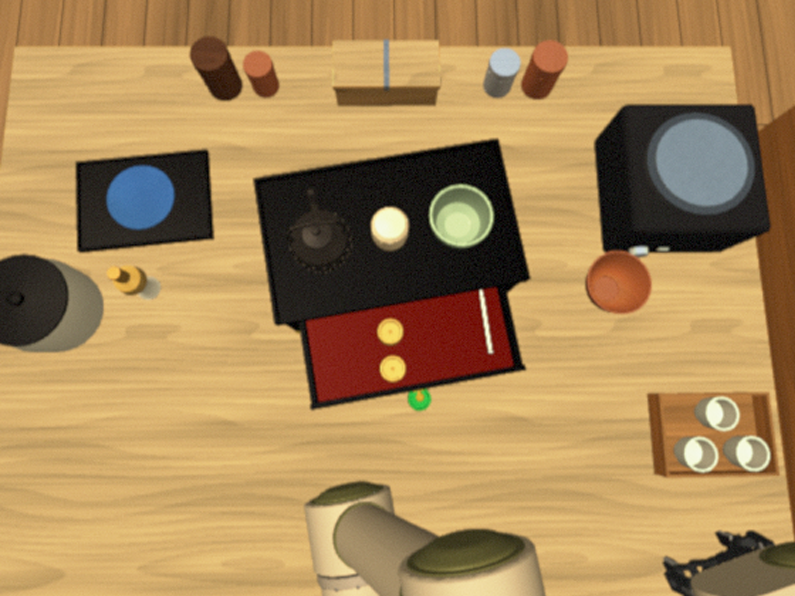

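View pics/side0.png

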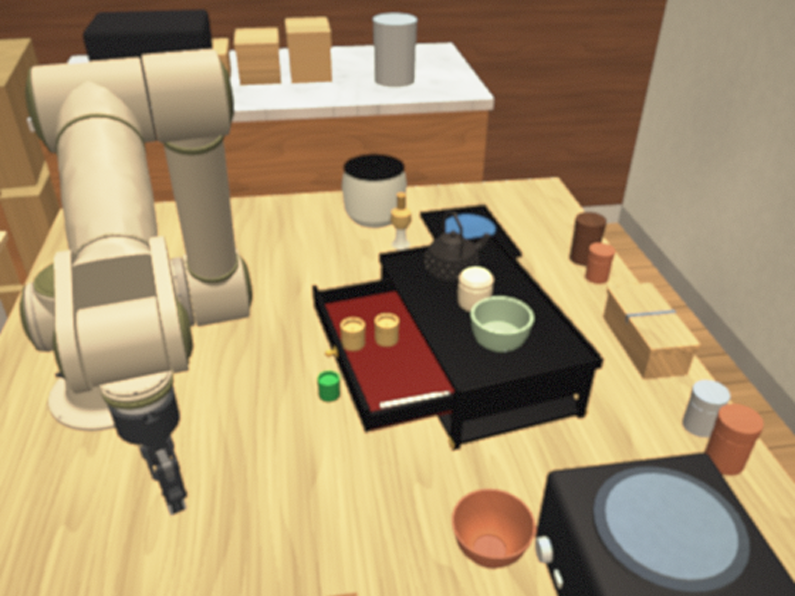

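The top view shows the shelf turned about 10°, the rests at about (390,330) and (393,368), the pick at (486,322), and the green look-alike in front of the drawer at (419,399). The side view agrees. I'll enlarge the drawer region.

```bash
python3 - <<'E'
import numpy as np,cv2
def mk(n,x0,y0,w,h,k):
    f=np.load(n+".npz")["frame"][y0:y0+h,x0:x0+w,::-1]
    o=cv2.resize(f,None,fx=k,fy=k,interpolation=cv2.INTER_CUBIC)
    o=np.clip(o.astype(float)*1.6+15,0,255).astype(np.uint8)
    for i in range(0,w,20):cv2.putText(o,str(x0+i),(i*k,10),0,.35,(255,255,255),1);cv2.line(o,(i*k,12),(i*k,18),(255,255,255),1)
    for i in range(0,h,20):cv2.putText(o,str(y0+i),(0,i*k+4),0,.35,(0,255,0),1)
    cv2.imwrite(f"pics/{n}1.png",o)
mk("top",175,90,200,200,3) if 0 else mk("top",180,170,198,125,4)
mk("side",210,180,198,140,4)
E
```

```text
(no output)
```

View pics/top1.png

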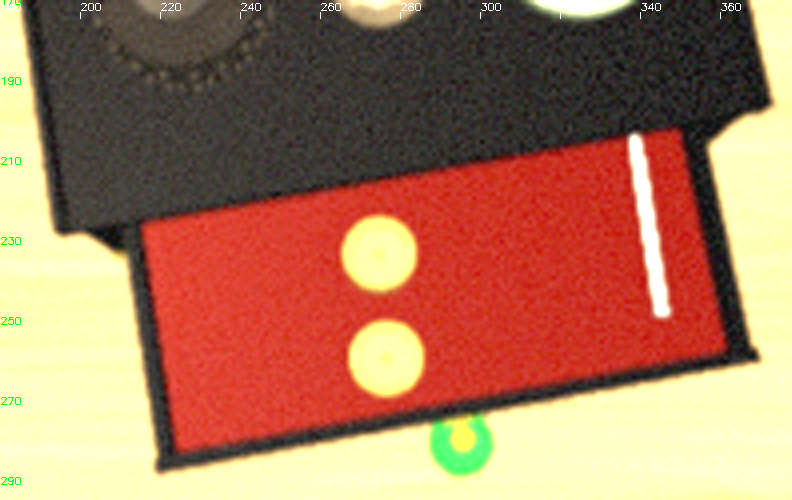

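View pics/side1.png

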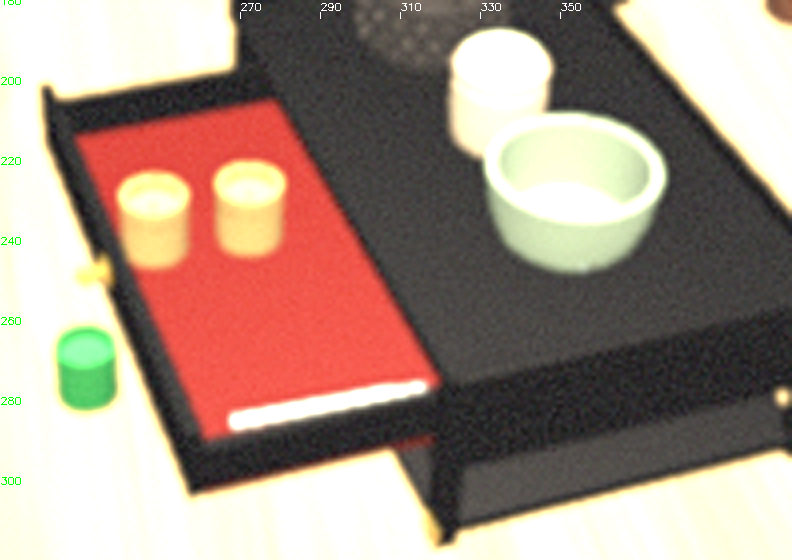

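The crops show the rest tops at full-frame pixels (274.4,233.1) and (276.4,259.1). The front panel's outer top corners are at (219,287.6) and (369,259.4), with the green look-alike at (295,280) beneath the knob.

```bash
cat > geo.py <<'E'
import numpy as np
def ray(n,uv,z):
    f=np.load(n+".npz");V=f["view"];R=V[:3,:3];c=-R.T@V[:3,3]
    d=R.T@np.linalg.inv(f["mtx"])@[uv[0],uv[1],1];return c+d*(z-c[2])/d[2]
def pj(n,p):
    f=np.load(n+".npz");q=f["mtx"]@(f["view"]@[*p,1])[:3];return q[:2]/q[2]
E
python3 - <<'E'
from geo import *
np.set_printoptions(precision=4,suppress=True)
t=lambda u,v,z:ray("top",(180+u/4-.4,170+v/4-.4),z)
s=lambda u,v,z:ray("side",(210+u/4-.4,180+v/4-.4),z)
V=np.load("top.npz")["view"];print("cam",-V[:3,:3].T@V[:3,3])
P={}
for k,a in dict(pl=(158,470,.134),pr=(758,359,.134),sl=(58,232,.152),sr=(770,103,.152),ra=(379,254,.132),rb=(387,358,.132),fl=(175,453,.084),fr=(727,351,.084),bl=(143,222,.084),pk1=(635,136,.089),pk2=(662,316,.089),g=(461,447,.04)).items():P[k]=t(*a);print("top",k,P[k])
print("panel w",np.linalg.norm(P["pl"]-P["pr"]),"shelf w",np.linalg.norm(P["sl"]-P["sr"]),"floor w",np.linalg.norm(P["fl"]-P["fr"]))
for a,b in(("pr","pl"),("sr","sl"),("fr","fl")):
    d=P[b]-P[a];print(a,"yaw",np.arctan2(-d[0],d[1]))
for k,a in dict(pl=(46,88,.134),ra=(250,182,.132),rb=(154,196,.132),rabot=(249,245,.084),fl=(77,135,.084),fr=(205,440,.084),g=(86,350,.04)).items():print("side",k,s(*a))
E
```

```text
cam [ 0.4473 -0.0155  1.1165]
top pl [0.4212 0.1212 0.134 ]
top pr [ 0.4867 -0.2639  0.134 ]
top sl [0.5713 0.1845 0.152 ]
top sr [ 0.6515 -0.2758  0.152 ]
top ra [ 0.5574 -0.0201  0.132 ]
top rb [ 0.4901 -0.0246  0.132 ]
top fl [0.4309 0.117  0.084 ]
top fr [ 0.4943 -0.2557  0.084 ]
top bl [0.5864 0.1408 0.084 ]
top pk1 [ 0.6423 -0.1979  0.089 ]
top pk2 [ 0.5181 -0.2115  0.089 ]
top g [ 0.4319 -0.0764  0.04  ]
panel w 0.39056720692634783 shelf w 0.46718910160910604 floor w 0.3780246010756406
pr yaw 0.168400910690897
sr yaw 0.17252099060263001
fr yaw 0.1686078108462945
side pl [0.4251 0.1138 0.134 ]
side ra [ 0.5596 -0.0216  0.132 ]
side rb [ 0.4911 -0.0279  0.132 ]
side rabot [ 0.5572 -0.0323  0.084 ]
side fl [0.4461 0.1203 0.084 ]
side fr [ 0.5015 -0.2232  0.084 ]
side g [ 0.4354 -0.0774  0.04  ]
```

```bash
cat > h.py <<'E'
from bench import env,kinematics,monitor,eyes,job
import numpy as np,cv2
np.set_printoptions(precision=4,suppress=True)
PSI=.17;c,s=np.cos(PSI),np.sin(PSI)
W=lambda a,b,z:np.array([c*a-s*b,s*a+c*b,z])
def Q(a):return np.array([np.cos(a/2),np.sin(a/2),0,0])
def st(m=""):
    S=monitor.sense();p=S["position"];print(m,round(S["clock"],2),"uxuyz",c*p[0]+s*p[1],-s*p[0]+c*p[1],p[2],"F",S["contact_force"],"j6",S["joints"][5])
def pic(n,out,x0=0,y0=0,w=560,h=420,k=1.42):
    f=eyes.grab_frame(n);np.savez(n+".npz",**f);o=f["frame"][y0:y0+h,x0:x0+w,::-1]
    o=cv2.resize(o,None,fx=k,fy=k,interpolation=cv2.INTER_CUBIC);cv2.imwrite("pics/"+out,np.clip(o*1.4+10.,0,255).astype(np.uint8))
E
python3 - <<'E'
from h import *
P=W(.480,-.168,.25)
c2=[(a,kinematics.ik(P,Q(a))) for a in(PSI+np.pi/2,PSI-np.pi/2)]
print(c2)
a=min((x for x in c2 if x[1] is not None),key=lambda x:abs(x[1][5]))[0];print(a)
env.close_gripper();env.reach(P,Q(a));st()
env.movel(W(.480,-.168,.102),.12,guard=5);st("down")
env.movel(W(.480,-.135,.102),.06,guard=4);st("touch?")
pic("side","s2.png",210,150,198,140,4)
E
```

```text
[(1.7407963267948965, array([-0.3974,  0.2629,  1.5148, -0.    ,  1.3639, -0.5674])), (-1.4007963267948966, array([-0.3974,  0.2629,  1.5148, -0.    ,  1.3639,  2.5742]))]
1.7407963267948965
 2.67 uxuyz 0.479775477323393 -0.1687707507943147 0.2499184612129257 F [ 0.4732 -0.2667  0.0558] j6 -0.5672862517831317
down 4.06 uxuyz 0.4802903958847655 -0.16817327983122293 0.10259641244196592 F [-0.5455  0.4064  0.2841] j6 -0.5674228087235341
touch? 4.76 uxuyz 0.48005725590381887 -0.1349805167065915 0.1020167245147586 F [0.511  0.2002 0.2465] j6 -0.5096521182415265
```

View pics/s2.png

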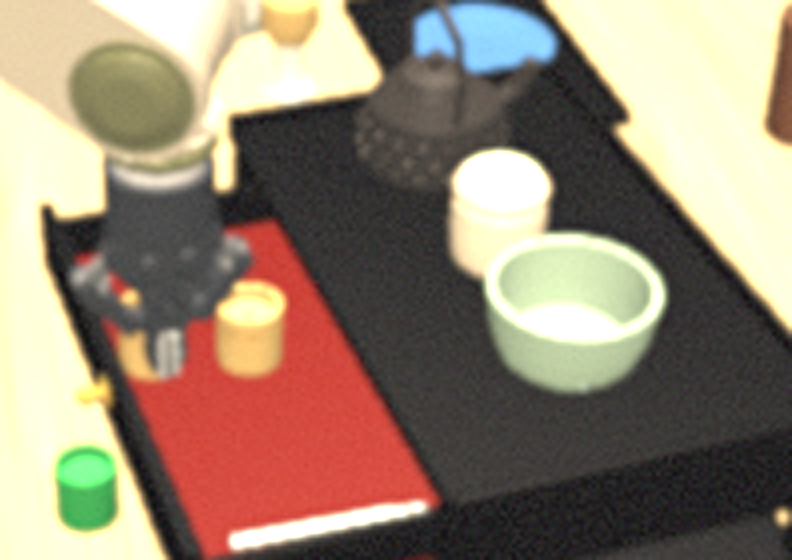

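The closed fingertips sit just behind rest_b, at about (165,360) in the crop. The knuckles clear the panel and rest_a. I'll push on.

```bash
python3 - <<'E'
from h import *
print(env.movel(W(.480,-.032,.102),.05,guard=6));st("near")
print(env.movel(W(.480,.002,.102),.015,guard=4));st("wall")
env.movel(W(.480,-.05,.102),.08)
pic("side","s3.png",210,150,198,140,4)
E
```

```text
False
near 7.02 uxuyz 0.4800224248824528 -0.03212041965302528 0.10201353619972005 F [-1.0845  0.733  -0.3193] j6 -0.31080640521515235
True
wall 8.14 uxuyz 0.4800883595603638 -0.018260626708295792 0.10195840782021932 F [ 1.0535 -2.5714  2.2034] j6 -0.2815432439586614
```

View pics/s3.png

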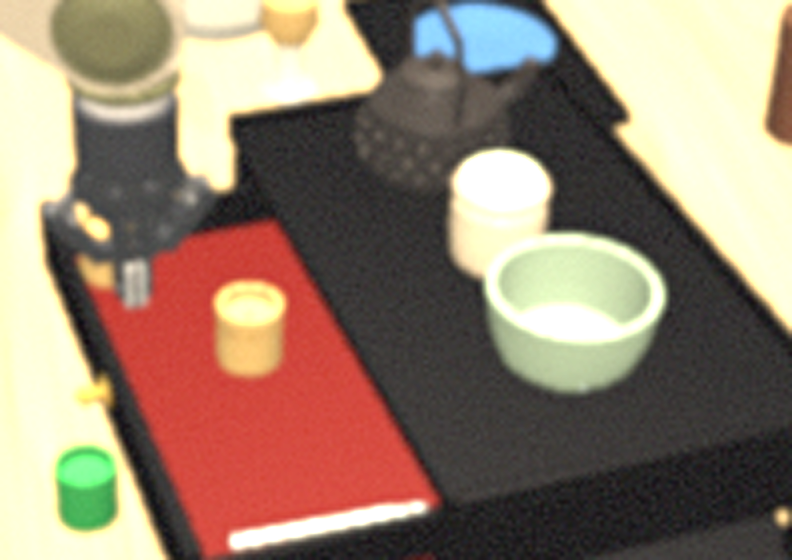

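rest_b is at the left wall (crop about (95,270)), mostly hidden behind the gripper. I'll do rest_a next and check both afterwards.

```bash
python3 - <<'E'
from h import *
env.movel(W(.480,-.07,.102),.1);env.movel(W(.480,-.07,.20),.15)
env.movel(W(.546,-.178,.20),.15);print(env.movel(W(.546,-.178,.102),.12,guard=5));st("down")
print(env.movel(W(.546,-.032,.102),.05,guard=6));st("near")
print(env.movel(W(.546,.002,.102),.015,guard=4));st("wall")
env.movel(W(.546,-.07,.102),.1);env.movel(W(.50,-.07,.25),.15);env.movel(W(.36,-.12,.25),.2);st()
pic("side","s4.png",210,150,198,140,4)
pic("top","t4.png",180,170,198,125,4)
E
```

```text
False
down 11.85 uxuyz 0.5463824822347524 -0.1781555651139553 0.1028356055345909 F [-0.3177  0.4742  0.068 ] j6 -0.5184432455661586
False
near 14.92 uxuyz 0.545988774844467 -0.03205415816081264 0.10199340448309363 F [-0.3586 -0.635   0.1333] j6 -0.27240917011738763
True
wall 16.04 uxuyz 0.5460504558579199 -0.018368594061428642 0.10193580603080236 F [ 0.9356 -2.6277  2.8136] j6 -0.24661798758181894
 18.78 uxuyz 0.36054825179632993 -0.11992970184577786 0.24992946615654613 F [-0.5023  0.3859 -0.9088] j6 -0.6309360302024438
```

View pics/t4.png

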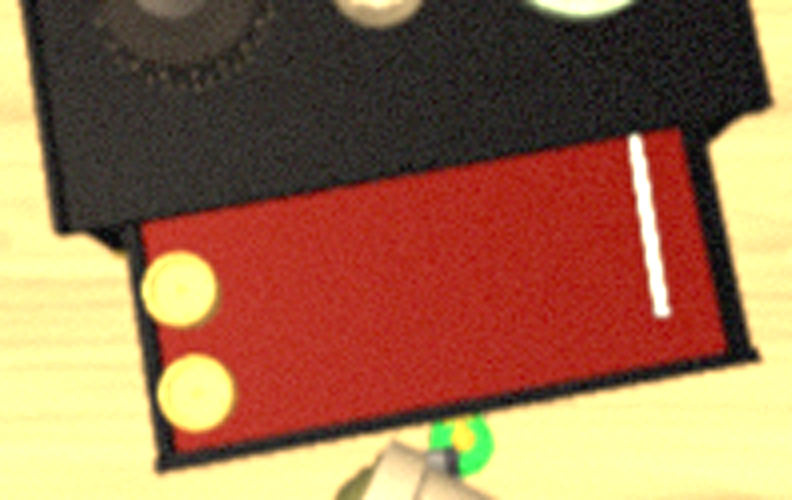

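View pics/s4.png

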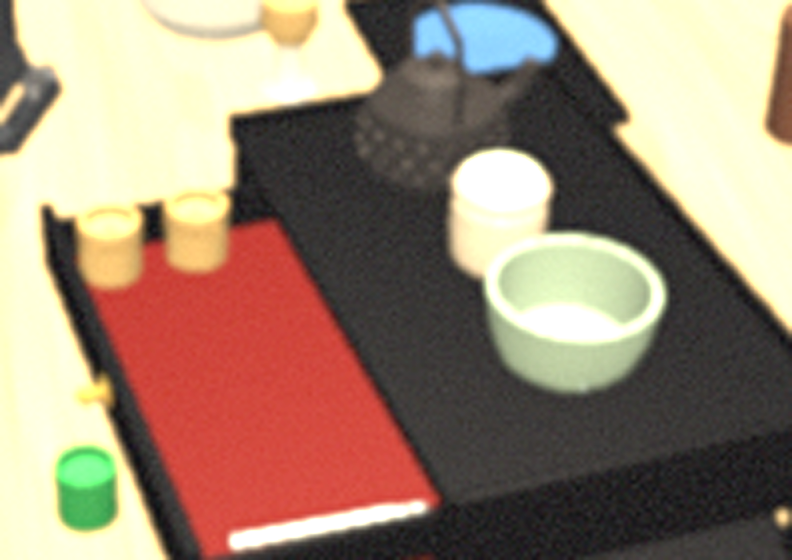

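Both rests stand upright side by side at the left wall, at top crop (180,290) and (196,393). Each stopped at the same uy, and nothing else has moved. Next I'll push the drawer shut, pressing left of the knob.

```bash
python3 - <<'E'
from h import *
from geo import ray
for u,v in((180,290),(196,393)):
    p=ray("top",(180+u/4-.4,170+v/4-.4),.132);print("rest uxuy",c*p[0]+s*p[1],-s*p[0]+c*p[1])
env.reach(W(.37,-.095,.25),Q(PSI));st()
env.movel(W(.37,-.095,.115),.12,guard=6);st("down")
print(env.movel(W(.57,-.095,.115),.05,guard=10));st("most")
print(env.movel(W(.602,-.095,.115),.015,guard=10));st("stop")
env.movel(W(.54,-.095,.115),.05);env.movel(W(.40,-.095,.25),.15);env.reach(W(.30,-.2,.3),Q(PSI));st()
pic("side","s5.png");pic("top","t5.png",100,90,280,210,2.8)
E
```

```text
rest uxuy 0.5460088423228865 0.016820244238496734
rest uxuy 0.4790215750596218 0.0171163519264919
 20.34 uxuyz 0.37007739980245585 -0.09496661511697296 0.24996265815237348 F [ 0.1337  0.2021 -0.7275] j6 1.0092519159365887
down 21.62 uxuyz 0.37028490178035894 -0.09517410460991818 0.11547363657466574 F [-0.4685 -0.3405  0.1775] j6 1.01009291448062
False
most 25.77 uxuyz 0.5699929012530099 -0.09499065307938045 0.11503491917876732 F [-1.3341 -0.8668 -0.4067] j6 1.2030043711046736
True
stop 26.77 uxuyz 0.5808640549019904 -0.09491065192733732 0.11458885956420925 F [0.2774 0.5737 1.0113] j6 1.2102568927126893
 29.83 uxuyz 0.30031143604931215 -0.19978479942011973 0.29953974573730147 F [-0.4384 -0.3048 -0.113 ] j6 0.6557748016028302
```

View pics/t5.png

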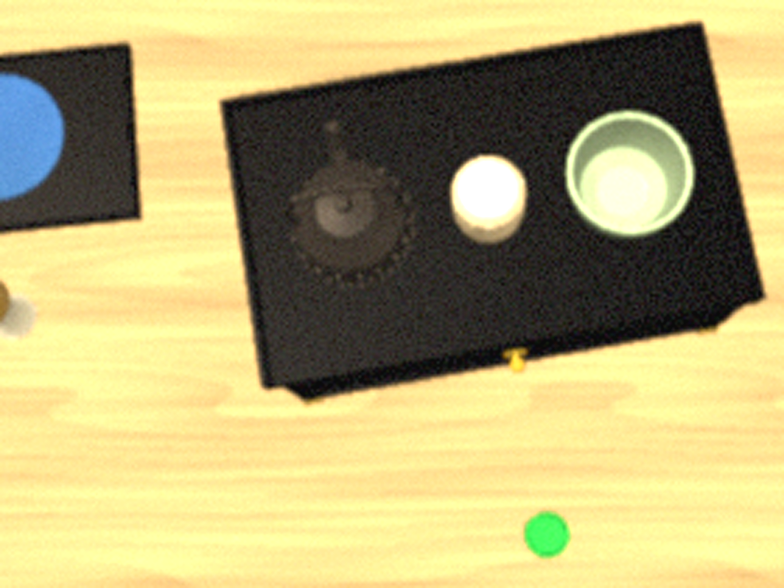

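The drawer looks flush, with the knob at (516,358), and everything on top is unmoved. To confirm the stop was the drawer and not the gripper meeting the top board, I'll press the knob, which keeps the gripper clear of the shelf.

```bash
python3 - <<'E'
from h import *
env.reach(W(.40,-.147,.25),Q(PSI));env.movel(W(.48,-.147,.103),.15,guard=6)
print(env.movel(W(.545,-.147,.103),.08,guard=10));st()
print(env.movel(W(.585,-.147,.103),.012,guard=14));st("stop")
env.movel(W(.50,-.147,.103),.08);env.movel(W(.40,-.147,.25),.15);env.reach(W(.30,-.2,.3),Q(PSI));st()
pic("side","s6.png",210,130,198,145,4)
E
```

```text
False
 32.73 uxuyz 0.5446777230891366 -0.14696038111231738 0.10298777103732852 F [ 0.1125  0.5429 -0.0289] j6 1.099764850653315
True
stop 34.4 uxuyz 0.5608833633303574 -0.1469898196820851 0.1025290189349139 F [-4.7022 -1.4425  2.0982] j6 1.1143642551427826
 37.22 uxuyz 0.30011991800532295 -0.20005997281592497 0.29964210411452297 F [ 0.1184 -0.2311  0.5289] j6 0.6553079412765854
```

View pics/s6.png

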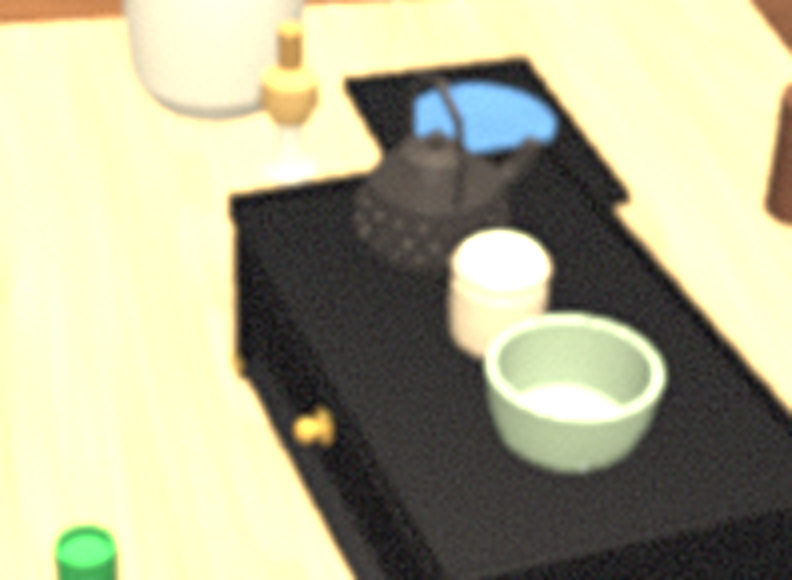

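The knob stopped where expected, 20 mm short of the panel stop against its 21 mm length, so the drawer is on its hard stop. The side view shows the panel flush and everything in place.

```bash
python3 -c "
from h import *
print(job.hand_in());st()"
```

```text
the job is handed in; nothing more can be done
None
the job is handed in; nothing more can be done
```

I pushed both lid rests upright against the drawer's left wall, pushed the drawer shut to its hard stop and handed the job in at about 37 s; hand-in gave no verdict, and the rests weren't visible once the drawer was shut.

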